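Press a label holder home behind the lip of a parts rack

TASK

Two grey label holders lie on the bench. Pick up the narrower one, whose tongue fits the empty bay in the middle of the small-parts rack, slide its tongue in under the aluminium lip, and push it against the hidden spring until its face plate sits flush on the front of the lip. Finish while still holding it pressed fully home, because the spring pushes it out again when released, and leave the other holder and the tools lying where they are.

Things in the scene. Friction and masses are not known exactly. Their poses are not given: they have to be found in the camera images.
- narrow_holder: Label holder that fits: grey plastic, about 70 g, lying flat. Origin: underside, middle of its width, on the tongue side of the face plate. x along the tongue (insertion direction), z up. Flat tongue x 0 to 45, 48 wide (38 over the last 8), 6 thick (z 0 to 6). Upright face plate x -4 to 0, 60 wide, 44 high, white label on its -x side. Sizes in mm.
- tab (a point): Grip point on the narrow holder's tab, 25 mm behind its origin (x = -25), 25 mm above its underside. The tab is an upright rib 12 mm thick (along y), x from -46 to -4, z 0 to 46 mm: pinch it from above, across y. Axes as the holder's.
- wide_holder: The other label holder, of the same form and axes but with tongue 70 mm and face plate 82 mm wide: too wide for the bay.
- rack: Wooden small-parts rack fixed on the bench, 180 mm wide, 200 deep, top at z 56. Origin: bench level, plane of the lip's front face, middle of the bay; x points into the rack (insertion direction), z up. The aluminium lip spans the width: front at x = 0, z 26 to 52. Holder home: its origin at rack x = 0, y within 5 of 0, z 15, axes alike.
- bay (a point): Middle of the empty bay's mouth, at rack x 0, y 0, z 15 mm. Opening under the lip: 58 wide, 11 high, 60 deep; wood both sides, flush with the lip. Its floor is a 15 mm board reaching 70 mm out in front as an open ledge, top at z 15. Two fixed labels beside it stand 4 mm out from the lip (|y| 42 to 86, z 18 to 52).
- catch (a joint): Hidden spring stop in the bay, in m: 0 free, grows as it is pushed in, to 0.012 at most. The tongue's tip meets it when the face plate is 10 mm short of the lip; flush, it reads 0.010. It pushes back with 4 N at 0, 9 N at 0.010; then the face plate bears on the lip, a rigid stop.
- screwdriver: Screwdriver with yellow handle lying on the bench, a bystander. Origin on its underside, x along it.
- pliers: Dark steel pliers lying on the bench, about 130 mm long, a bystander. Origin under the pivot.
- cutter: Red and black utility knife lying on the bench between robot and rack, 140 mm long, 15 high, a bystander. Origin at the middle of its underside.
Mind the look-alikes: they are no part of the job. What is shaped like the narrow_holder but purple is not meant.

How it is judged:
By the outcome, as a careful person would: the job done as asked, in the order asked, and still so for the second after the job is handed in, while the arm keeps its last pose, push and grip.
It also fails if it takes over 45 s, if anything falls off the work surface, if the arm or the gripper's body presses on something with over 40 N, if the wrist force passes 120 N, or if a joint passes its speed limit or range.

ROBOT

A 7-joint arm with a two-finger parallel gripper is mounted at the origin on the work surface. World frame = base frame: x ahead of the robot, y to its left, z up, the work surface at z = 0. Lengths are in mm, angles in rad, forces in N, time in s.
With the tool pointing down it reaches from about 400 to 875 mm from the base axis. Payload 4.4 kg.
Tool frame: the origin (TCP) lies midway between the tips of the shut fingers; the grasp point (between the pads) lies 19 mm behind it; z points along the fingers, y is the line along which they close (so a half turn about z gives the same grasp; the last joint's range is limited). The gripper opens to 85 mm and grips with 20 to 120 N. Pads are 22 mm wide; open, the fingers measure 114 mm over their backs; the gripper's body (76 mm by 85 mm) begins 54 mm behind the grasp point. The pads swing forward as they close: fully open they stand 13 mm farther back than shut.
Start: joints at [-0.066, 0.628, 0.038, 1.517, -0.027, 0.996, -0.02], TCP at [650.014, 0.028, 208.413] pointing down, gripper open.
Joint ranges: [-3.06, 3.06], [-0.37, 2.12], [-1.25, 1.32], [0.18, 2.47], [-1.1, 4.24], [0.23, 1.98], [-2.94, 2.94]. Speed limits (rad/s): [2.57, 2.57, 3.14, 3.14, 3.14, 3.14, 3.14].

INTERFACE

Orientations are given as [roll, pitch, yaw] about the fixed x, y, z axes, in that order (R = Rz(yaw) Ry(pitch) Rx(roll)).
In Python, from cell import read_state, get_image, finish_job gives the robot as it stands.
- The arm moves only by the tool send_rows, never from a script. Its argument "series" is a list of rows, each an object of numbers: "ax", "ay", "az": the turn, a rotation vector about the tool's x, y, z in rad; "dx", "dy", "dz": the shift along the tool's x, y, z in cm; "hand": the closure, from 0 (fully open) to 1 (shut). In form: [{"ax": .., "ay": .., "az": .., "dx": .., "dy": .., "dz": .., "hand": ..}, ...]. A call has 1 to 10 rows; each row is the pose to reach, as a shift and turn from the pose commanded when the call began, along the tool's axes at that moment; what a row does not reach only later rows make up. A row lasts 1/10 s, in which the tool goes at most 50 mm and 8.59 degrees, less where a joint would pass 70% of its speed; a pose out of reach is approached as far as the arm can. A call with a gripper value outside its range is refused whole. The fingers move at their own pace and stop on an object; the grip force is fixed at half the most. Time passes only in rows, so rows that repeat a pose let the fingers close. It gives the time, the measured TCP pose, the force, the opening and the grip force at its end, in the units of the state.
- read_state(): the state, without advancing time (a new reading comes with each control period).
- get_image(name): name is "scene" or "side" or "wrist"; returns a dict with "pixels" (480x640x3 uint8, red, green, blue), "mtx" (3x3 intrinsics, pixels), "R" (3x3) and "t" (3): a world point X has camera coordinates R X + t. Camera axes: x right, y down, z forward; pixel columns grow to the right and rows downward; lengths in mm; the calibration is good to about 2 mm. A picture is of the moment at which its call begins. There is no depth.
- finish_job(): hands the job in; it is judged then, once.
The state is a dict: "clock": time; "qpos": joint angles; "qd": joint speeds; "tau": joint torques, N m; "eef_pos": TCP position; "tool_rot": TCP orientation; "force": force on the tool from outside, world axes, zero at the start; "torque": the same for the moment, N m; "width": finger opening in mm; "gripper_force": force on a finger pad.
Only numpy, scipy, OpenCV 4.12 (cv2) and the standard library are available. Lean on these libraries where they do the work, as an engineer would, in place of code of your own. Each camera call takes 0.05 s, during which the arm holds its last target. There are 200 camera calls.

## Working session

There is one attempt and no reset: what is moved stays moved. The work goes in short steps, Python scripts to look and compute and a tool call to move; the robot and the scene stay as the last step left them, time stands still between calls to the robot, and variables do not carry over. Pictures are saved under pics/ and viewed, at most 10 in all, crops included, and the job is handed in when it is done.

Besides the shell and the picture viewer there is one more tool, called after "Emit:" as a command line: name --argument value ..., lists and objects as JSON in quotes. send_rows: Moves the arm, as the interface text tells. Its arguments: {"type":"object","properties":{"series":{"type":"array","items":{"type":"object","properties":{"ax":{"type":"number"},"ay":{"type":"number"},"az":{"type":"number"},"dx":{"type":"number"},"dy":{"type":"number"},"dz":{"type":"number"},"hand":{"type":"number"}}}}},"required":["series"]}

```bash
mkdir -p pics
cat > h.py <<'E'
import numpy as np, cv2, pickle
from cell import read_state,get_image,finish_job
def grab(n,tag):
    d=get_image(n); cv2.imwrite(f'pics/{tag}.png',cv2.cvtColor(np.asarray(d['pixels'],np.uint8),cv2.COLOR_RGB2BGR)); pickle.dump({k:np.asarray(v) for k,v in d.items()if k in('pixels','mtx','R','t')},open(f'{tag}.pkl','wb')); return load(tag)
def load(tag): return pickle.load(open(f'{tag}.pkl','rb'))
def ray(d,u,v,z):
    R,t=d['R'],d['t']; c=-R.T@t.ravel(); r=R.T@np.linalg.inv(d['mtx'])@[u,v,1]
    return c+r*(z-c[2])/r[2]
def proj(d,X):
    X=np.atleast_2d(X); p=(d['mtx']@(d['R']@X.T+d['t'].reshape(3,1))); return (p[:2]/p[2]).T
E
python3 - <<'E'
from h import *
for n in('scene','side','wrist'):
    d=grab(n,n+'0'); print(n,(-d['R'].T@d['t'].ravel()).round(),d['R'][2].round(2))
s=read_state(); print(s)
E
```

```text
scene [914. 837. 866.] [-0.35 -0.65 -0.67]
side [ -67. -727.  801.] [ 0.48  0.64 -0.6 ]
wrist [650.  71. 374.] [-0.   -0.28 -0.96]
{'clock': 0.15, 'qpos': array([-0.06578228,  0.62915205,  0.03845396,  1.51814427, -0.02699481,
        0.99632533, -0.01998769]), 'qd': array([-0.00127896, -0.00347116,  0.00116839, -0.00284094,  0.00052237,
        0.00014679, -0.00115304]), 'tau': array([ 2.19518879e-03, -5.63800478e+01,  1.22790758e+00, -1.93650573e+01,
        1.11919764e-02,  7.40401709e-03, -1.44664841e-05]), 'eef_pos': array([6.49475969e+02, 1.55765991e-02, 2.07686658e+02]), 'tool_rot': array([-3.14008177e+00,  1.65469551e-05,  1.57078912e+00]), 'force': array([ 0.30399501, -0.61031208, -0.48715987]), 'torque': array([ 0.04540485, -0.00215496,  0.00445147]), 'gripper_force': 0.0, 'width': 85.36856896980768}
```

View pics/scene0.png

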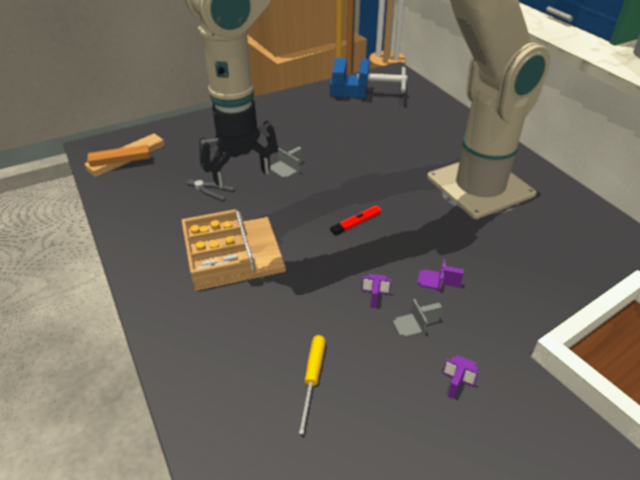

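View pics/side0.png

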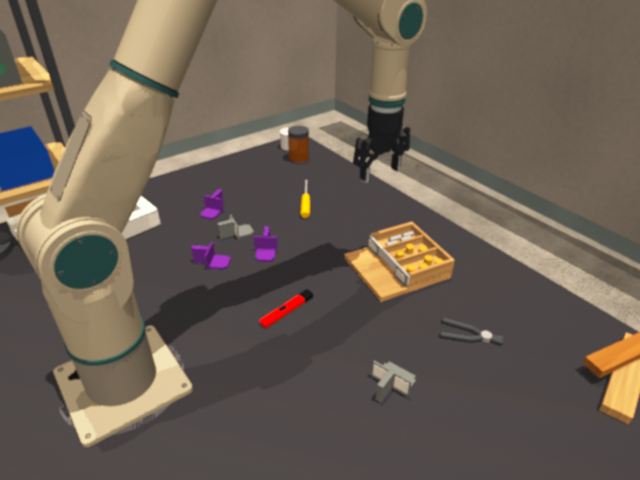

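The two images show two grey holders. A is at scene (415,318) / side (235,228), and B is at scene (287,163) / side (393,378). The purple ones are decoys. Next I compare A and B enlarged, along with the rack.

Run:
```python
from h import *
def crop(tag,x,y,w,h):
    return cv2.resize(cv2.imread(f'pics/{tag}.png')[y:y+h,x:x+w],(400,300),interpolation=cv2.INTER_CUBIC)
a=np.vstack([np.hstack([crop('scene0',380,285,80,60),crop('side0',195,200,80,60)]),np.hstack([crop('scene0',250,135,80,60),crop('side0',353,347,80,60)])])
cv2.imwrite('pics/c1.png',a)
b=np.hstack([crop('scene0',172,200,120,90),crop('side0',340,215,120,90)])
cv2.imwrite('pics/c2.png',b)
for n,p in(('scene0',(415,320)),('side0',(240,230)),('scene0',(285,168)),('side0',(395,375))):
    print(n,p,ray(load(n),*p,6).round())
```

```text
scene0 (415, 320) [422. 300.   6.]
side0 (240, 230) [436. 306.   6.]
scene0 (285, 168) [ 429. -312.    6.]
side0 (395, 375) [ 436. -308.    6.]
```

View pics/c1.png

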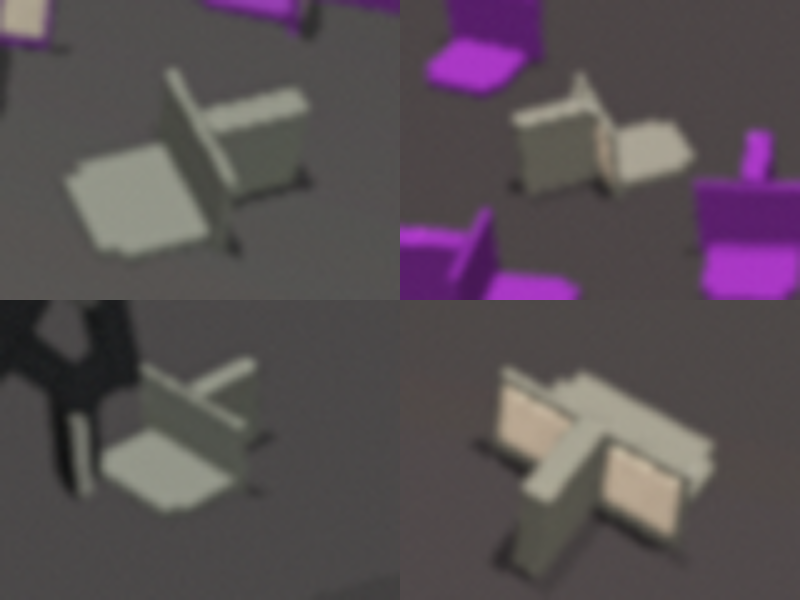

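View pics/c2.png

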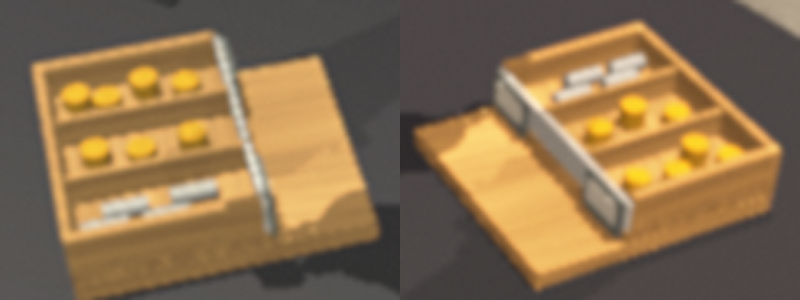

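Run:
```python
from h import *
S,D=load('scene0'),load('side0')
def P(name,d,pts,ox,oy,cx,cy,s,z):
    q=np.array([ray(d,ox+(x-cx)*s,oy+(y-cy)*s,z)[:2] for x,y in pts]); print(name,q.round(1).tolist(),'len',np.linalg.norm(np.diff(q,axis=0),axis=1).round(1),'dir',[round(float(np.arctan2(*(v[::-1]))),3) for v in np.diff(q,axis=0)])
P('A plate top sc',S,[(172,70),(236,185)],380,285,0,0,.2,44)
P('A tongue sc',S,[(66,180),(100,246),(127,254),(208,232)],380,285,0,0,.2,6)
P('A tab top sc',S,[(205,120),(300,97)],380,285,0,0,.2,46)
P('A tab top mid sc',S,[(209,122),(304,99)],380,285,0,0,.2,46)
P('A tab sd',D,[(515,118),(590,100)],195,200,400,0,.2,46)
P('A tongue sd',D,[(625,128),(672,122),(694,155),(680,170),(615,188)],195,200,400,0,.2,6)
P('B plate top sc',S,[(142,366),(245,428)],250,135,0,300,.2,44)
P('B plate top sd',D,[(503,370),(685,482)],353,347,400,300,.2,44)
P('ledge sc',S,[(320,57),(380,237)],172,200,0,0,.3,15)
P('ledge sd',D,[(415,132),(540,288)],340,215,400,0,.3,15)
P('lip sc',S,[(218,38),(272,232)],172,200,0,0,.3,52)
P('lip sd',D,[(503,70),(630,205)],340,215,400,0,.3,52)
P('rear sc',S,[(33,65),(67,242)],172,200,0,0,.3,56)
P('rear sd',D,[(640,22),(780,150)],340,215,400,0,.3,56)
```

```text
A plate top sc [[414.0, 278.3], [426.2, 338.7]] len [61.6] dir [1.371]
A tongue sc [[462.9, 281.2], [469.5, 315.5], [462.3, 323.8], [427.6, 329.9]] len [35.  11.  35.1] dir [1.383, 2.285, 2.967]
A tab top sc [[418.8, 307.4], [378.5, 315.4]] len [41.1] dir [2.947]
A tab top mid sc [[418.0, 309.0], [377.7, 317.0]] len [41.1] dir [2.946]
A tab sd [[377.8, 315.0], [418.3, 306.6]] len [41.3] dir [-0.206]
A tongue sd [[446.1, 325.1], [470.2, 314.8], [463.8, 279.9], [450.4, 272.2], [413.6, 278.5]] len [26.2 35.5 15.5 37.3] dir [-0.406, -1.755, -2.619, 2.973]
B plate top sc [[426.3, -356.9], [402.6, -275.2]] len [85.] dir [1.853]
B plate top sd [[401.9, -279.3], [420.8, -358.6]] len [81.5] dir [-1.336]
ledge sc [[559.0, -129.7], [598.2, 58.8]] len [192.6] dir [1.366]
ledge sd [[590.7, 41.6], [550.5, -143.7]] len [189.7] dir [-1.784]
lip sc [[629.9, -141.3], [670.3, 56.5]] len [201.9] dir [1.37]
lip sd [[662.9, 25.7], [627.9, -146.3]] len [175.5] dir [-1.771]
rear sc [[755.7, -169.2], [788.0, 8.2]] len [180.3] dir [1.391]
rear sd [[790.0, 6.3], [754.1, -169.6]] len [179.5] dir [-1.772]
```

A (near scene (415,318)) has a face plate of about 61 mm, against about 82 mm for B. So A is the narrow holder. The crop shows its tongue with the stepped tip. I refine the rack pose from the wrist view.

Run:
```python
from h import *
d=load('wrist0'); print(proj(d,[[645,-55,52],[576,-41,15],[772,-81,56]]).round())
```

```text
[[316. 272.]
 [250. 247.]
 [449. 299.]]
```

View pics/wrist0.png

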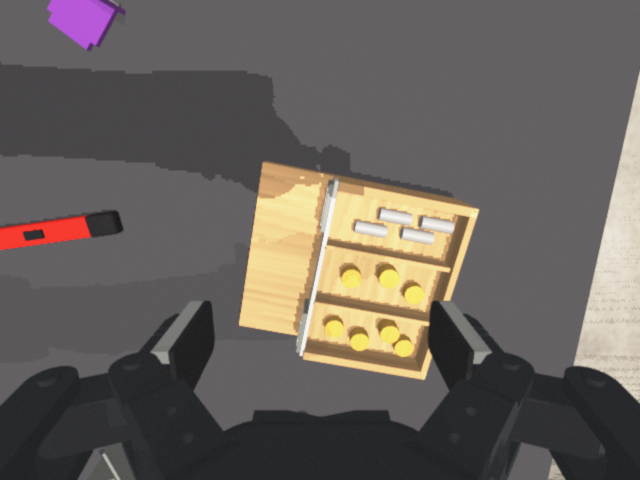

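Run:
```python
from h import *
d=load('wrist0')
for n,z,p in(('ledge',15,[(263,163),(240,326)]),('rear',56,[(477,210),(425,378)]),('lipends',52,[(335,181),(302,354)])):
    q=np.array([ray(d,*a,z)[:2] for a in p]); v=q[0]-q[1]; print(n,q.round(1).tolist(),q.mean(0).round(1),np.linalg.norm(v).round(1),(np.arctan2(v[1],v[0])-np.pi/2).round(3))
# lip front by colour: bright grey (low saturation) left edge per row
im=d['pixels'].astype(int); 
pts=[]
for v in range(225,300,5):
    r=im[v,295:345]; sat=r.max(1)-r.min(1); g=np.where(sat<35)[0]
    if len(g): pts.append((295+g[0],v,295+g[-1]))
print(pts)
q=np.array([ray(d,u,v,52)[:2] for u,v,_ in pts]); c=np.polyfit(q[:,1],q[:,0],1); print('lip x=',c, 'yaw',-np.arctan(c[0]) if 0 else np.arctan(-c[0]))
```

```text
ledge [[593.7, 43.6], [560.4, -132.9]] [577.  -44.6] 179.6 -0.186
rear [[788.3, 5.9], [756.2, -169.0]] [772.2 -81.5] 177.8 -0.181
lipends [[662.1, 31.0], [630.6, -143.6]] [646.3 -56.3] 177.4 -0.179
[(np.int64(320), 225, np.int64(329)), (np.int64(320), 230, np.int64(328)), (np.int64(322), 235, np.int64(327)), (np.int64(322), 240, np.int64(327)), (np.int64(320), 245, np.int64(325)), (np.int64(319), 250, np.int64(324)), (np.int64(318), 255, np.int64(323)), (np.int64(317), 260, np.int64(322)), (np.int64(316), 265, np.int64(321)), (np.int64(315), 270, np.int64(320)), (np.int64(314), 275, np.int64(319)), (np.int64(313), 280, np.int64(318)), (np.int64(312), 285, np.int64(317)), (np.int64(311), 290, np.int64(316)), (np.int64(310), 295, np.int64(315))]
lip x= [1.64605775e-01 6.52694021e+02] yaw -0.16314281771407704
```

Rack origin is about (645,-57.5), yaw about -0.187. Holder tab is about (398,312), yaw about -0.195. Both agree across the views and match the given sizes. Moving above the tab.

Emit:
send_rows --series '[{"dx": 4,"dy": -3.2,"az": -0.14,"hand": 0},{"dx": 8,"dy": -6.4,"az": -0.28,"hand": 0},{"dx": 12,"dy": -9.6,"az": -0.42,"hand": 0},{"dx": 16,"dy": -12.8,"az": -0.56,"hand": 0},{"dx": 20,"dy": -16,"az": -0.7,"hand": 0},{"dx": 24,"dy": -19.2,"az": -0.84,"hand": 0},{"dx": 28,"dy": -22.4,"az": -0.98,"hand": 0},{"dx": 31.2,"dy": -25.2,"az": -1.12,"hand": 0},{"dx": 31.2,"dy": -25.2,"az": -1.26,"hand": 0},{"dx": 31.2,"dy": -25.2,"az": -1.376,"hand": 0}]'

```text
invalid input at $.series[0]: expected keys ax, ay, az, dx, dy, dz, hand
```

Emit:
send_rows --series '[{"hand": 0.35},{"hand": 0.35},{"hand": 0.35},{"hand": 0.35}]'

```text
invalid input at $.series[0]: expected keys ax, ay, az, dx, dy, dz, hand
```

Run:
```python
from h import *
d=grab('wrist','wrist1'); s=read_state(); print(s['eef_pos'],s['tool_rot'],s['width'])
o=np.array([422.5,307,0]);y=-.195;ex=np.array([np.cos(y),np.sin(y),0]);ey=np.array([-ex[1],ex[0],0]);z=np.array([0,0,1])
print(proj(d,[o-46*ex+46*z,o-4*ex+46*z,o+30*ey+44*z,o-30*ey+44*z,o+45*ex+6*z]).round())
```

```text
[6.49611191e+02 1.76528297e-02 2.07839067e+02] [-3.14042294e+00  9.56505724e-06  1.57077203e+00] 85.39483670315599
[[ -82. -244.]
 [ -18. -228.]
 [ -12. -282.]
 [  -7. -169.]
 [  90. -165.]]
```

View pics/wrist1.png

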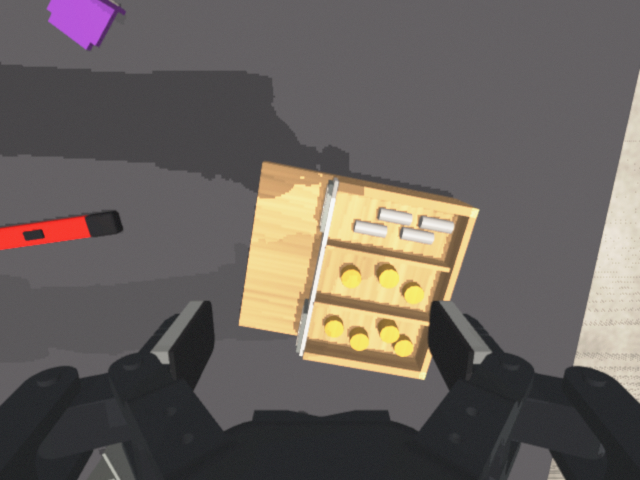

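All keys are required, so the move was refused. The picture is unchanged from before.

Emit:
send_rows --series '[{"ax": 0,"ay": 0,"dz": 0,"dx": 4,"dy": -3.2,"az": -0.14,"hand": 0.35},{"ax": 0,"ay": 0,"dz": 0,"dx": 8,"dy": -6.4,"az": -0.28,"hand": 0.35},{"ax": 0,"ay": 0,"dz": 0,"dx": 12,"dy": -9.6,"az": -0.42,"hand": 0.35},{"ax": 0,"ay": 0,"dz": 0,"dx": 16,"dy": -12.8,"az": -0.56,"hand": 0.35},{"ax": 0,"ay": 0,"dz": 0,"dx": 20,"dy": -16,"az": -0.7,"hand": 0.35},{"ax": 0,"ay": 0,"dz": 0,"dx": 24,"dy": -19.2,"az": -0.84,"hand": 0.35},{"ax": 0,"ay": 0,"dz": 0,"dx": 28,"dy": -22.4,"az": -0.98,"hand": 0.35},{"ax": 0,"ay": 0,"dz": 0,"dx": 31.2,"dy": -25.2,"az": -1.12,"hand": 0.35},{"ax": 0,"ay": 0,"dz": 0,"dx": 31.2,"dy": -25.2,"az": -1.26,"hand": 0.35},{"ax": 0,"ay": 0,"dz": 0,"dx": 31.2,"dy": -25.2,"az": -1.376,"hand": 0.35}]'

```text
clock: 1.2
eef_pos: [396.3, 313.9, 208.6]
tool_rot: [3.141, -0.0, 2.957]
force: [0.3, -1.1, 0.2]
width: 55.4
gripper_force: 0.0
```

Emit:
send_rows --series '[{"ax": 0,"ay": 0,"az": 0,"dx": 0,"dy": 0,"dz": 0,"hand": 0.35},{"ax": 0,"ay": 0,"az": 0,"dx": 0,"dy": 0,"dz": 0,"hand": 0.35},{"ax": 0,"ay": 0,"az": 0,"dx": 0,"dy": 0,"dz": 0,"hand": 0.35}]'

```text
clock: 1.5
eef_pos: [398.3, 311.6, 208.4]
tool_rot: [-3.141, 0.0, 2.944]
force: [-0.2, -1.1, -0.4]
width: 55.2
gripper_force: 0.0
```

Run:
```python
from h import *
d=grab('wrist','wrist2'); s=read_state(); print(s['eef_pos'],s['tool_rot'],s['width'],s['qpos'].round(2))
o=np.array([422.5,307,0]);y=-.195;ex=np.array([np.cos(y),np.sin(y),0]);ey=np.array([-ex[1],ex[0],0]);z=np.array([0,0,1])
print(proj(d,[o-46*ex+46*z,o-4*ex+46*z,o+30*ey+44*z,o-30*ey+44*z,o+45*ex+6*z]).round())
```

```text
[398.33838496 311.66474812 208.39840545] [-3.14148545e+00  1.30115097e-04  2.94429064e+00] 55.556250691677604 [-0.46  0.44 -0.37  1.91  0.21  0.83  0.44]
[[321. 190.]
 [321. 235.]
 [353. 239.]
 [290. 239.]
 [321. 269.]]
```

View pics/wrist2.png

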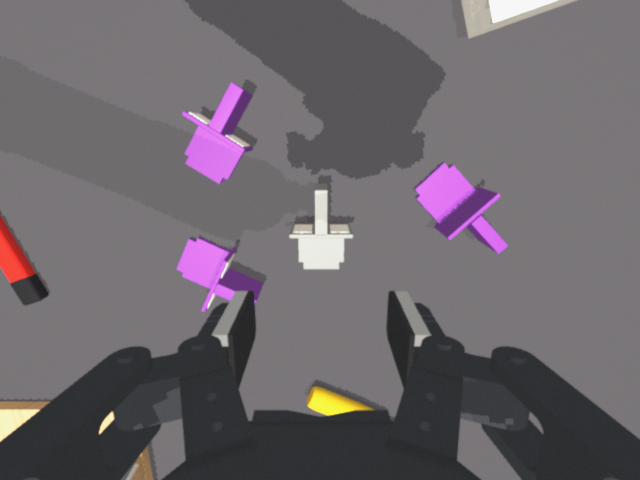

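The narrow holder's tab runs from (321,190) to (321,235), exactly as predicted, with the purple ones clear of the fingers. Descending and gripping.

Emit:
send_rows --series '[{"ax": 0,"ay": 0,"az": 0,"dx": 0,"dy": 0,"dz": 3,"hand": 0.35},{"ax": 0,"ay": 0,"az": 0,"dx": 0,"dy": 0,"dz": 6,"hand": 0.35},{"ax": 0,"ay": 0,"az": 0,"dx": 0,"dy": 0,"dz": 9,"hand": 0.35},{"ax": 0,"ay": 0,"az": 0,"dx": 0,"dy": 0,"dz": 12,"hand": 0.35},{"ax": 0,"ay": 0,"az": 0,"dx": 0,"dy": 0,"dz": 15,"hand": 0.35},{"ax": 0,"ay": 0,"az": 0,"dx": 0,"dy": 0,"dz": 17,"hand": 0.35},{"ax": 0,"ay": 0,"az": 0,"dx": 0,"dy": 0,"dz": 18.5,"hand": 0.35},{"ax": 0,"ay": 0,"az": 0,"dx": 0,"dy": 0,"dz": 19.5,"hand": 0.35},{"ax": 0,"ay": 0,"az": 0,"dx": 0,"dy": 0,"dz": 20.0,"hand": 0.35},{"ax": 0,"ay": 0,"az": 0,"dx": 0,"dy": 0,"dz": 20.0,"hand": 0.35}]'

```text
clock: 2.55
eef_pos: [398.0, 312.0, 8.2]
tool_rot: [-3.141, -0.0, 2.946]
force: [-0.5, -0.3, -0.2]
width: 55.6
gripper_force: 0.0
```

Emit:
send_rows --series '[{"ax": 0,"ay": 0,"az": 0,"dx": 0,"dy": 0,"dz": 0,"hand": 0.6},{"ax": 0,"ay": 0,"az": 0,"dx": 0,"dy": 0,"dz": 0,"hand": 0.8},{"ax": 0,"ay": 0,"az": 0,"dx": 0,"dy": 0,"dz": 0,"hand": 1},{"ax": 0,"ay": 0,"az": 0,"dx": 0,"dy": 0,"dz": 0,"hand": 1},{"ax": 0,"ay": 0,"az": 0,"dx": 0,"dy": 0,"dz": 0,"hand": 1},{"ax": 0,"ay": 0,"az": 0,"dx": 0,"dy": 0,"dz": 0,"hand": 1},{"ax": 0,"ay": 0,"az": 0,"dx": 0,"dy": 0,"dz": 0,"hand": 1}]'

```text
clock: 3.25
eef_pos: [398.5, 312.2, 9.1]
tool_rot: [3.141, 0.001, 2.946]
force: [-0.4, -0.9, 6.1]
width: 10.6
gripper_force: 59.9
```

Gripped. Lifting straight up, then carrying it to stand in front of the bay.

Emit:
send_rows --series '[{"ax": 0,"ay": 0,"az": 0,"dx": 0,"dy": 0,"dz": -0.5,"hand": 1},{"ax": 0,"ay": 0,"az": 0,"dx": 0,"dy": 0,"dz": -1.5,"hand": 1},{"ax": 0,"ay": 0,"az": 0,"dx": 0,"dy": 0,"dz": -3.5,"hand": 1},{"ax": 0,"ay": 0,"az": 0,"dx": 0,"dy": 0,"dz": -6,"hand": 1},{"ax": 0,"ay": 0,"az": 0,"dx": 0,"dy": 0,"dz": -9,"hand": 1},{"ax": 0,"ay": 0,"az": 0,"dx": 0,"dy": 0,"dz": -11,"hand": 1},{"ax": 0,"ay": 0,"az": 0,"dx": 0,"dy": 0,"dz": -12,"hand": 1},{"ax": 0,"ay": 0,"az": 0,"dx": 0,"dy": 0,"dz": -12,"hand": 1}]'

```text
clock: 4.05
eef_pos: [398.7, 312.5, 129.8]
tool_rot: [3.139, 0.002, 2.947]
force: [-0.0, -0.3, -1.0]
width: 10.5
gripper_force: 59.1
```

Emit:
send_rows --series '[{"ax": 0,"ay": 0,"az": 0,"dx": -1.2,"dy": -1.6,"dz": 0,"hand": 1},{"ax": 0,"ay": 0,"az": 0,"dx": -3.5,"dy": -4.7,"dz": 0,"hand": 1},{"ax": 0,"ay": 0,"az": 0,"dx": -5.9,"dy": -7.9,"dz": 0,"hand": 1},{"ax": 0,"ay": 0,"az": 0,"dx": -8.2,"dy": -11,"dz": 0,"hand": 1},{"ax": 0,"ay": 0,"az": 0,"dx": -10.5,"dy": -14.2,"dz": 0,"hand": 1},{"ax": 0,"ay": 0,"az": 0,"dx": -12.9,"dy": -17.3,"dz": 0,"hand": 1},{"ax": 0,"ay": 0,"az": 0,"dx": -15.2,"dy": -20.5,"dz": 0,"hand": 1},{"ax": 0,"ay": 0,"az": 0,"dx": -17.6,"dy": -23.6,"dz": 0,"hand": 1},{"ax": 0,"ay": 0,"az": 0,"dx": -19.9,"dy": -26.8,"dz": 0,"hand": 1},{"ax": 0,"ay": 0,"az": 0,"dx": -21.7,"dy": -29.2,"dz": 0,"hand": 1}]'

```text
clock: 5.05
eef_pos: [554.1, -19.6, 126.9]
tool_rot: [-3.14, -0.002, 2.944]
force: [0.3, -0.5, -0.7]
width: 10.2
gripper_force: 59.1
```

Emit:
send_rows --series '[{"ax": 0,"ay": 0,"az": 0,"dx": -1.2,"dy": -1.6,"dz": 0,"hand": 1},{"ax": 0,"ay": 0,"az": 0,"dx": -1.7,"dy": -2.3,"dz": 0,"hand": 1},{"ax": 0,"ay": 0,"az": -0.008,"dx": -1.7,"dy": -2.3,"dz": 0,"hand": 1},{"ax": 0,"ay": 0,"az": -0.008,"dx": -1.7,"dy": -2.3,"dz": 0,"hand": 1},{"ax": 0,"ay": 0,"az": -0.008,"dx": -1.7,"dy": -2.3,"dz": 0,"hand": 1}]'

```text
clock: 5.55
eef_pos: [565.9, -40.3, 128.3]
tool_rot: [3.141, -0.001, 2.957]
force: [0.2, 0.1, -0.9]
width: 10.5
gripper_force: 59.1
```

Run:
```python
from h import *
d=grab('wrist','wrist3');D=grab('side','side3');S=grab('scene','scene3'); s=read_state(); p=s['eef_pos'];print(p,s['tool_rot'],s['width'],s['force'])
y=s['tool_rot'][2]-np.pi;ex=np.array([np.cos(y),np.sin(y),0]);ey=np.array([-ex[1],ex[0],0]);z=np.array([0,0,1])
o=p+25*ex-[0,0,8.5]
M=np.array([o-46*ex+46*z,o-4*ex+46*z,o+30*ey+44*z,o-30*ey+44*z,o+45*ex+19*ey+6*z,o+45*ex-19*ey+6*z])
ims=[]
for n,q in(('wrist3',d),('side3',D),('scene3',S)):
    im=cv2.imread(f'pics/{n}.png'); pp=proj(q,M); print(n,pp.round().tolist())
    c=pp.mean(0).astype(int); x0,y0=max(0,c[0]-100),max(0,c[1]-75)
    print('crop',x0,y0); ims.append(cv2.resize(im[y0:y0+150,x0:x0+200],(400,300),interpolation=cv2.INTER_CUBIC))
ims.append(np.zeros((300,400,3),np.uint8)); ims=[cv2.resize(i,(400,300)) for i in ims]
cv2.imwrite('pics/c3.png',np.vstack([np.hstack(ims[:2]),np.hstack(ims[2:])]))
```

```text
[566.40197523 -41.15345613 128.55976678] [ 3.14130653e+00 -4.03060893e-05  2.95655531e+00] 10.46112251328011 [0.69384284 0.59618151 0.18705637]
wrist3 [[319.0, 273.0], [319.0, 369.0], [391.0, 374.0], [248.0, 374.0], [354.0, 400.0], [285.0, 400.0]]
crop 219 289
side3 [[353.0, 226.0], [370.0, 221.0], [365.0, 215.0], [378.0, 229.0], [382.0, 226.0], [391.0, 235.0]]
crop 273 150
scene3 [[286.0, 186.0], [267.0, 189.0], [268.0, 199.0], [262.0, 182.0], [248.0, 213.0], [244.0, 203.0]]
crop 162 120
```

View pics/c3.png

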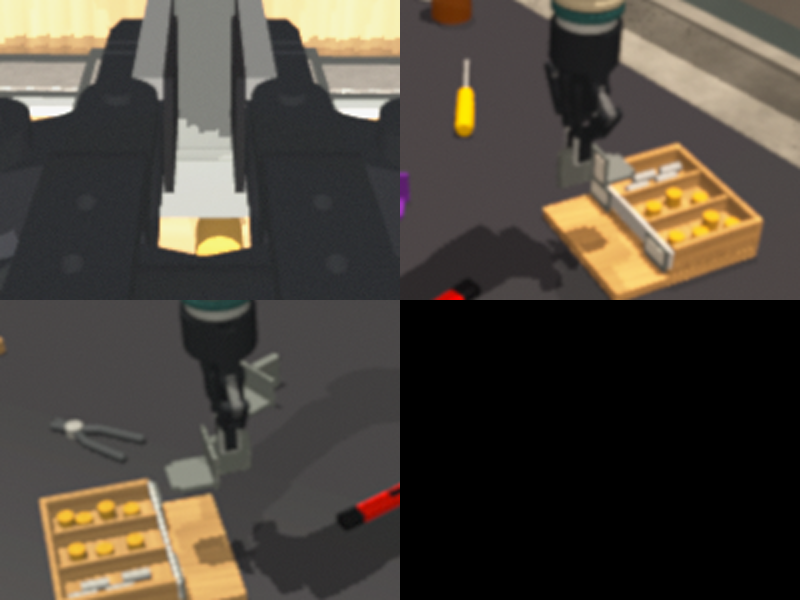

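The grip pose matches the prediction, with the tongue tip at scene (248,214) and the expected value (248,213). Lowering in front of the bay, 1.5 mm to the right.

Emit:
send_rows --series '[{"ax": 0,"ay": 0,"az": 0,"dx": 0,"dy": -0.15,"dz": 1,"hand": 1},{"ax": 0,"ay": 0,"az": 0,"dx": 0,"dy": -0.15,"dz": 3,"hand": 1},{"ax": 0,"ay": 0,"az": 0,"dx": 0,"dy": -0.15,"dz": 5,"hand": 1},{"ax": 0,"ay": 0,"az": 0,"dx": 0,"dy": -0.15,"dz": 7,"hand": 1},{"ax": 0,"ay": 0,"az": 0,"dx": 0,"dy": -0.15,"dz": 8.5,"hand": 1},{"ax": 0,"ay": 0,"az": 0,"dx": 0,"dy": -0.15,"dz": 9.5,"hand": 1},{"ax": 0,"ay": 0,"az": 0,"dx": 0,"dy": -0.15,"dz": 10.0,"hand": 1},{"ax": 0,"ay": 0,"az": 0,"dx": 0,"dy": -0.15,"dz": 10.25,"hand": 1},{"ax": 0,"ay": 0,"az": 0,"dx": 0,"dy": -0.15,"dz": 10.25,"hand": 1},{"ax": 0,"ay": 0,"az": 0,"dx": 0,"dy": -0.15,"dz": 10.25,"hand": 1}]'

```text
clock: 6.7
eef_pos: [566.8, -43.8, 26.5]
tool_rot: [3.141, 0.001, 2.955]
force: [1.0, -0.4, -0.7]
width: 10.6
gripper_force: 59.1
```

Run:
```python
from h import *
D=grab('side','side4');S=grab('scene','scene4');d=grab('wrist','wrist4'); s=read_state(); p=s['eef_pos'];print(p,s['tool_rot'],s['force'])
r=p[:2]-[645,-57.5];c,n=np.cos(.187),np.sin(.187);print('rack xy',c*r[0]-n*r[1],n*r[0]+c*r[1])
a=cv2.resize(cv2.imread('pics/side4.png')[205:295,340:460],(400,300),interpolation=cv2.INTER_CUBIC)
b=cv2.resize(cv2.imread('pics/scene4.png')[195:285,175:295],(400,300),interpolation=cv2.INTER_CUBIC)
w=cv2.resize(cv2.imread('pics/wrist4.png'),(400,300))
cv2.imwrite('pics/c4.png',np.vstack([np.hstack([a,b]),np.hstack([w,w*0])]))
```

```text
[566.76349829 -43.83398221  26.47209903] [3.14142840e+00 1.04989941e-03 2.95466722e+00] [-0.36452313  0.4176745  -1.28256544]
rack xy -79.41323440151352 -1.1173375963907066
```

View pics/c4.png

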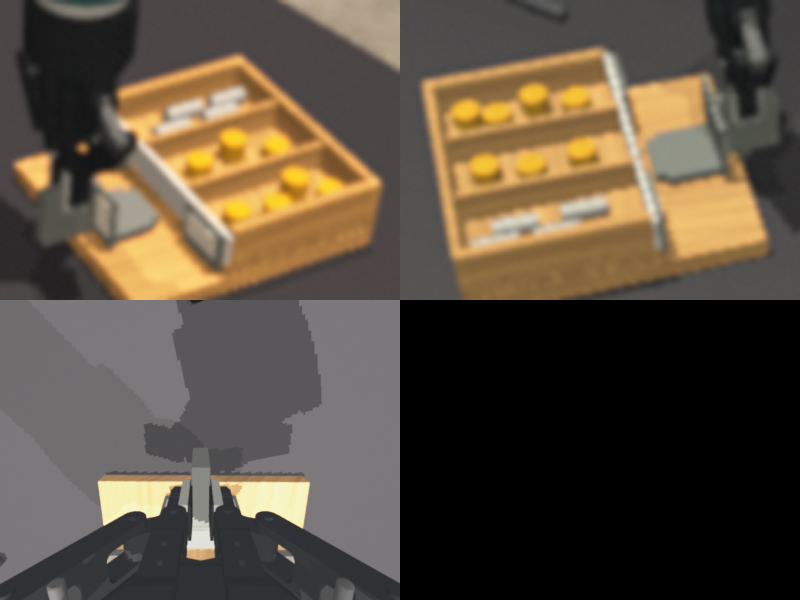

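The tongue is aligned in front of the bay. The wrist view puts the bay's centreline about 1.5 mm toward +y. I correct that and slide in 40 mm.

Emit:
send_rows --series '[{"ax": 0,"ay": 0,"az": 0,"dx": -0.3,"dy": 0.12,"dz": 0,"hand": 1},{"ax": 0,"ay": 0,"az": 0,"dx": -0.7,"dy": 0.12,"dz": 0,"hand": 1},{"ax": 0,"ay": 0,"az": 0,"dx": -1.0,"dy": 0.12,"dz": 0,"hand": 1},{"ax": 0,"ay": 0,"az": 0,"dx": -1.4,"dy": 0.12,"dz": 0,"hand": 1},{"ax": 0,"ay": 0,"az": 0,"dx": -1.8,"dy": 0.12,"dz": 0,"hand": 1},{"ax": 0,"ay": 0,"az": 0,"dx": -2.0,"dy": 0.12,"dz": 0,"hand": 1},{"ax": 0,"ay": 0,"az": 0,"dx": -2.0,"dy": 0.12,"dz": 0,"hand": 1}]'

```text
clock: 7.55
eef_pos: [586.6, -46.4, 25.9]
tool_rot: [3.141, 0.0, 2.955]
force: [-0.7, -0.4, -1.1]
width: 10.8
gripper_force: 59.1
```

Emit:
send_rows --series '[{"ax": 0,"ay": 0,"az": 0,"dx": -0.4,"dy": 0,"dz": 0,"hand": 1},{"ax": 0,"ay": 0,"az": 0,"dx": -0.8,"dy": 0,"dz": 0,"hand": 1},{"ax": 0,"ay": 0,"az": 0,"dx": -1.2,"dy": 0,"dz": 0,"hand": 1},{"ax": 0,"ay": 0,"az": 0,"dx": -1.6,"dy": 0,"dz": 0,"hand": 1},{"ax": 0,"ay": 0,"az": 0,"dx": -2.0,"dy": 0,"dz": 0,"hand": 1},{"ax": 0,"ay": 0,"az": 0,"dx": -2.0,"dy": 0,"dz": 0,"hand": 1},{"ax": 0,"ay": 0,"az": 0,"dx": -2.0,"dy": 0,"dz": 0,"hand": 1}]'

```text
clock: 8.25
eef_pos: [605.8, -50.1, 25.8]
tool_rot: [-3.142, -0.0, 2.955]
force: [-0.2, 0.6, -1.1]
width: 10.3
gripper_force: 59.1
```

```bash
cat > st.py <<'E'
from h import *
s=read_state(); p=s['eef_pos'];print(p,s['tool_rot'],s['force'].round(1),s['torque'].round(2))
r=p[:2]-[645,-57.5];c,n=np.cos(.187),np.sin(.187);print('rack xy',c*r[0]-n*r[1],n*r[0]+c*r[1],'Fx',c*s['force'][0]-n*s['force'][1])
E
python3 st.py
```

```text
[605.79122813 -50.06672314  25.84308232] [-3.14157139e+00 -2.23209707e-04  2.95470294e+00] [-0.2  0.6 -1.1] [-0.01  0.    0.  ]
rack xy -39.90715715010353 0.014305389088615783 Fx -0.30791842539322545
```

The tongue is in the bay without contact. Lowering it gently onto the bay floor, since home is z 15.

Emit:
send_rows --series '[{"ax": 0,"ay": 0,"az": 0,"dx": 0,"dy": 0,"dz": 0.1,"hand": 1},{"ax": 0,"ay": 0,"az": 0,"dx": 0,"dy": 0,"dz": 0.15,"hand": 1},{"ax": 0,"ay": 0,"az": 0,"dx": 0,"dy": 0,"dz": 0.2,"hand": 1},{"ax": 0,"ay": 0,"az": 0,"dx": 0,"dy": 0,"dz": 0.2,"hand": 1},{"ax": 0,"ay": 0,"az": 0,"dx": 0,"dy": 0,"dz": 0.2,"hand": 1}]'

```text
clock: 8.75
eef_pos: [605.6, -50.0, 24.2]
tool_rot: [-3.141, -0.0, 2.955]
force: [-2.1, 0.2, 5.1]
width: 10.3
gripper_force: 59.7
```

Emit:
send_rows --series '[{"ax": 0,"ay": 0,"az": 0,"dx": -0.2,"dy": 0,"dz": 0,"hand": 1},{"ax": 0,"ay": 0,"az": 0,"dx": -0.4,"dy": 0,"dz": 0,"hand": 1},{"ax": 0,"ay": 0,"az": 0,"dx": -0.6,"dy": 0,"dz": 0,"hand": 1},{"ax": 0,"ay": 0,"az": 0,"dx": -0.8,"dy": 0,"dz": 0,"hand": 1},{"ax": 0,"ay": 0,"az": 0,"dx": -1.0,"dy": 0,"dz": 0,"hand": 1},{"ax": 0,"ay": 0,"az": 0,"dx": -1.0,"dy": 0,"dz": 0,"hand": 1},{"ax": 0,"ay": 0,"az": 0,"dx": -1.0,"dy": 0,"dz": 0,"hand": 1}]'

```text
clock: 9.45
eef_pos: [611.1, -50.8, 24.1]
tool_rot: [-3.14, -0.008, 2.955]
force: [-12.0, 1.5, 13.0]
width: 10.3
gripper_force: 61.0
```

```bash
python3 st.py
```

```text
[611.08751754 -50.83527891  24.13611887] [-3.1401987  -0.00847179  2.95525296] [-12.    1.5  13. ] [ 0.54  2.29 -0.01]
rack xy -34.560317404114976 0.24379226541606336 Fx -12.091197025205819
```

Contact is where the spring should be, but the floor is bearing 13 N. I ease that by lifting 1 mm and keep pushing.

Emit:
send_rows --series '[{"ax": 0,"ay": 0,"az": 0,"dx": 0,"dy": 0,"dz": -0.1,"hand": 1},{"ax": 0,"ay": 0,"az": 0,"dx": -0.2,"dy": 0,"dz": -0.1,"hand": 1},{"ax": 0,"ay": 0,"az": 0,"dx": -0.3,"dy": 0,"dz": -0.1,"hand": 1},{"ax": 0,"ay": 0,"az": 0,"dx": -0.3,"dy": 0,"dz": -0.1,"hand": 1},{"ax": 0,"ay": 0,"az": 0,"dx": -0.3,"dy": 0,"dz": -0.1,"hand": 1}]'

```text
clock: 9.95
eef_pos: [613.5, -51.3, 24.3]
tool_rot: [-3.14, -0.01, 2.955]
force: [-10.3, 1.3, 7.4]
width: 10.4
gripper_force: 60.3
```

```bash
python3 st.py
```

```text
[613.54744976 -51.31919671  24.27402525] [-3.14027725 -0.0095552   2.95540141] [-10.3   1.3   7.4] [ 0.6   2.06 -0.01]
rack xy -32.05330453544058 0.22564190647646143 Fx -10.366481111037054
```

Emit:
send_rows --series '[{"ax": 0,"ay": 0,"az": 0,"dx": -0.2,"dy": 0,"dz": -0.05,"hand": 1},{"ax": 0,"ay": 0,"az": 0,"dx": -0.4,"dy": 0,"dz": -0.05,"hand": 1},{"ax": 0,"ay": 0,"az": 0,"dx": -0.6,"dy": 0,"dz": -0.05,"hand": 1},{"ax": 0,"ay": 0,"az": 0,"dx": -0.6,"dy": 0,"dz": -0.05,"hand": 1},{"ax": 0,"ay": 0,"az": 0,"dx": -0.6,"dy": 0,"dz": -0.05,"hand": 1}]'

```text
clock: 10.45
eef_pos: [617.9, -52.1, 24.4]
tool_rot: [-3.14, -0.012, 2.955]
force: [-13.3, 3.2, 8.1]
width: 10.3
gripper_force: 60.4
```

Emit:
send_rows --series '[{"ax": 0,"ay": 0,"az": 0,"dx": -0.2,"dy": 0,"dz": 0,"hand": 1},{"ax": 0,"ay": 0,"az": 0,"dx": -0.4,"dy": 0,"dz": 0,"hand": 1},{"ax": 0,"ay": 0,"az": 0,"dx": -0.4,"dy": 0,"dz": 0,"hand": 1},{"ax": 0,"ay": 0,"az": 0,"dx": -0.4,"dy": 0,"dz": 0,"hand": 1}]'

```text
clock: 10.85
eef_pos: [620.5, -52.7, 24.5]
tool_rot: [-3.139, -0.015, 2.955]
force: [-16.3, 3.8, 11.9]
width: 10.3
gripper_force: 60.8
```

```bash
python3 st.py
```

```text
[620.48547294 -52.6598645   24.45945227] [-3.13944426 -0.01508491  2.95548656] [-16.3   3.8  11.9] [ 0.84  3.15 -0.08]
rack xy -24.986989857420465 0.19820881763927378 Fx -16.70348944259966
```

Almost home, with a forward tilt of 0.015 rad. I correct the tilt and press a little further.

Emit:
send_rows --series '[{"ax": 0,"ay": -0.01,"az": 0,"dx": 0,"dy": 0,"dz": 0,"hand": 1},{"ax": 0,"ay": -0.02,"az": 0,"dx": -0.1,"dy": 0,"dz": 0,"hand": 1},{"ax": 0,"ay": -0.02,"az": 0,"dx": -0.2,"dy": 0,"dz": 0,"hand": 1},{"ax": 0,"ay": -0.02,"az": 0,"dx": -0.3,"dy": 0,"dz": 0,"hand": 1},{"ax": 0,"ay": -0.02,"az": 0,"dx": -0.3,"dy": 0,"dz": 0,"hand": 1},{"ax": 0,"ay": -0.02,"az": 0,"dx": -0.3,"dy": 0,"dz": 0,"hand": 1}]'

```text
clock: 11.45
eef_pos: [621.1, -52.8, 24.1]
tool_rot: [-3.139, 0.001, 2.956]
force: [-18.4, 4.2, 15.0]
width: 10.5
gripper_force: 61.2
```

```bash
python3 st.py
```

```text
[621.09207263 -52.83760976  24.14054126] [-3.13858376e+00  5.65226651e-04  2.95552441e+00] [-18.4   4.2  15. ] [ 1.1   4.17 -0.06]
rack xy -24.357920405324318 0.13633648145111188 Fx -18.866003847853424
```

Emit:
send_rows --series '[{"ax": 0,"ay": 0,"az": 0,"dx": -0.1,"dy": 0,"dz": 0,"hand": 1},{"ax": 0,"ay": 0,"az": 0,"dx": -0.2,"dy": 0,"dz": -0.05,"hand": 1},{"ax": 0,"ay": 0,"az": 0,"dx": -0.3,"dy": 0,"dz": -0.05,"hand": 1},{"ax": 0,"ay": 0,"az": 0,"dx": -0.3,"dy": 0,"dz": -0.05,"hand": 1},{"ax": 0,"ay": 0,"az": 0,"dx": -0.3,"dy": 0,"dz": -0.05,"hand": 1}]'

```text
clock: 11.95
eef_pos: [621.0, -52.8, 24.2]
tool_rot: [-3.138, -0.005, 2.956]
force: [-24.4, 5.0, 17.4]
width: 10.0
gripper_force: 61.5
```

Run:
```python
exec(open('st.py').read())
grab('side','side5');grab('scene','scene5');grab('wrist','wrist5')
a=cv2.resize(cv2.imread('pics/side5.png')[205:295,340:460],(400,300),interpolation=cv2.INTER_CUBIC)
b=cv2.resize(cv2.imread('pics/scene5.png')[195:285,175:295],(400,300),interpolation=cv2.INTER_CUBIC)
w=cv2.resize(cv2.imread('pics/wrist5.png'),(400,300)); w2=cv2.resize(cv2.imread('pics/wrist5.png')[330:480,220:420],(400,300),interpolation=cv2.INTER_CUBIC)
cv2.imwrite('pics/c5.png',np.vstack([np.hstack([a,b]),np.hstack([w,w2])]))
```

```text
[620.95908617 -52.79823989  24.16754215] [-3.13773645 -0.00525879  2.95583246] [-24.4   5.   17.4] [ 1.3   5.22 -0.05]
rack xy -24.49590775566385 0.15029620735688276 Fx -24.855429288172697
```

View pics/c5.png

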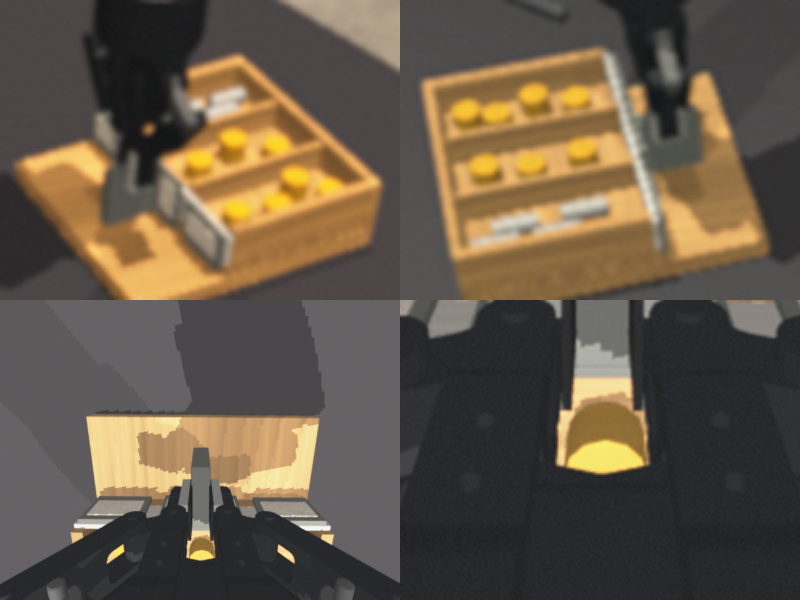

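The push went from 19 to 25 N with no further travel, at tab x -24.5 (expected -25). The crop shows the plate flat on the lip with no gap, so the holder is home. I let it settle, check, and hand in.

Emit:
send_rows --series '[{"ax": 0,"ay": 0,"az": 0,"dx": 0,"dy": 0,"dz": 0,"hand": 1},{"ax": 0,"ay": 0,"az": 0,"dx": 0,"dy": 0,"dz": 0,"hand": 1},{"ax": 0,"ay": 0,"az": 0,"dx": 0,"dy": 0,"dz": 0,"hand": 1},{"ax": 0,"ay": 0,"az": 0,"dx": 0,"dy": 0,"dz": 0,"hand": 1},{"ax": 0,"ay": 0,"az": 0,"dx": 0,"dy": 0,"dz": 0,"hand": 1}]'

```text
clock: 12.6
eef_pos: [620.9, -52.8, 24.1]
tool_rot: [-3.138, -0.005, 2.956]
force: [-23.1, 4.9, 16.8]
width: 10.6
gripper_force: 61.5
```

Run:
```python
exec(open('st.py').read())
if np.linalg.norm(s['force'])<50: print(finish_job())
```

```text
[620.92545267 -52.82397964  24.1297731 ] [-3.1377209  -0.00531632  2.95580796] [-23.1   4.9  16.8] [ 1.36  5.26 -0.08]
rack xy -24.52416957873344 0.11875232480212361 Fx -23.610633882889985
the job is handed in; nothing more can be done
None
```

The narrow grey holder is in the middle bay, still gripped and pressed against the lip with about 24 N, and the job was handed in at about 12.6 s; the judge's verdict was not shown.

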